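# Make up the pizza tray and the pancake tray

### The job

Make up two trays for the cooking class from the stock on the wooden board. Pizza tray, the one with three compartments: the oil bottle goes next to the tray's handle, the pepper mill in the middle, the slim jar of sauce in the compartment farthest from the handle. Pancake tray, the one with two compartments: the low wide jar goes next to the handle and the rectangular tin in the other compartment; stand everything upright on the tray floor, set it down gently without dropping or knocking anything over, and leave the round tin, the bowl and the egg carton where they are.

Things in the scene. Friction and masses are not known exactly. Their poses are not given: they have to be found in the camera images.
- tray_three: Light wooden tray, THREE compartments in a row, 246 x 104 mm; each 74 (x) x 92 inside, centres at x = -80 (next to handle), 0, +80 (farthest). Walls 6 thick, tops 30, floor top 6 above worktop. Handle tab with hole, 45 long, 12 high, at the -x end, roughly towards the robot. Fixed, left or right of stock board. Origin: centre of underside without tab; +x away from handle, z up.
- tray_two: Light wooden tray, TWO compartments in a row, 190 x 104 mm; each 86 (x) x 92 inside, centres at x = -46 (next to handle), +46. Walls 6 thick, tops 30, floor top 6 above worktop. Handle tab with hole, 45 long, 12 high, at the -x end, roughly towards the robot. Fixed, left or right of stock board. Origin: centre of underside without tab; +x away from handle, z up.
- oil_bottle: Green glass oil bottle with cork, 108 mm high, 0.22 kg: body 52 across up to 55, then shoulders, neck 24 across from 74 to 92, cork 21 across. Grip by the neck. Stands on the fixed wooden stock board (top 15 mm above worktop) in one of six places (two rows of three, centres 95 mm or more apart). Origin: centre of underside, z up.
- pepper_mill: Turned dark wooden pepper mill with a small steel knob, 98 mm high, 0.16 kg: foot 44 across, waist 32, cylindrical head 38 across from 60 to 88 above the underside. Grip by the head. Stands on the fixed wooden stock board (top 15 mm above worktop) in one of six places (two rows of three, centres 95 mm or more apart). Origin: centre of underside, z up.
- slim_jar: Slim jar of dark red sauce with a brass-coloured lid: cylinder 48 mm across, 95 mm high, 0.24 kg. Stands on the fixed wooden stock board (top 15 mm above worktop) in one of six places (two rows of three, centres 95 mm or more apart). Origin: centre of underside, z up.
- wide_jar: Low wide jar of dark brown spread with a white lid: cylinder 65 mm across, 66 mm high, 0.26 kg. Stands on the fixed wooden stock board (top 15 mm above worktop) in one of six places (two rows of three, centres 95 mm or more apart). Origin: centre of underside, z up.
- flat_tin: Rectangular metal tin with a dark lid seam, 60 (its x) x 36 (its y) x 80 mm high, 0.18 kg. Starts turned up to 0.5 rad from the world axes. Stands on the fixed wooden stock board (top 15 mm above worktop) in one of six places (two rows of three, centres 95 mm or more apart). Origin: centre of underside, z up.
- round_tin: Round metal tin, 60 mm across, 75 mm high. In neither kit: stays where it is. Stands on the fixed wooden stock board (top 15 mm above worktop) in one of six places (two rows of three, centres 95 mm or more apart). Origin: centre of underside, z up.
- bowl: White ceramic bowl, 110 mm across, 65 mm high, loose on the worktop beyond a tray. Bystander: stays where it is. Origin: centre of underside, z up.
- egg_carton: Cardboard carton with five brown eggs, 100 (x) x 150 (y) mm, 61 mm high, loose on the worktop beyond a tray. Bystander: stays where it is. Origin: centre of underside, z up.
Not all that is in view belongs to the job. What is shaped like the pepper_mill but blue or pink is not meant.

How it is judged:
By the outcome, as a careful person would: the job done as asked, in the order asked, and still so for the second after the job is handed in, with the robot touching nothing.
It also fails if it takes over 131 s, if anything falls off the work surface, if the arm or the gripper's body presses on something with over 40 N, if the wrist force passes 120 N, or if a joint passes its speed limit or range.

### The arm

A 6-joint arm with a two-finger parallel gripper is mounted at the origin on the work surface. World frame = base frame: x ahead of the robot, y to its left, z up, the work surface at z = 0. Lengths are in mm, angles in rad, forces in N, time in s.
With the tool pointing down it reaches from about 275 to 750 mm from the base axis. Payload 10.2 kg.
Tool frame: the origin (TCP) lies between the finger pads; the fingertips stand 17 mm ahead of it and the grasp point (between the pads) lies 2 mm behind it; z points along the fingers, y is the line along which they close (so a half turn about z gives the same grasp; the last joint's range is limited). The gripper opens to 85 mm and grips with 20 to 120 N. Pads are 22 mm wide; open, the fingers measure 114 mm over their backs; the gripper's body (76 mm by 85 mm) begins 54 mm behind the grasp point. The pads swing forward as they close: fully open they stand 13 mm farther back than shut.
Start: joints at [0.991, 0.313, 1.498, -0, 1.331, -0.223], TCP at [183.384, 491.937, 248.294] pointing down, gripper open.
Joint ranges: [-2.94, 2.94], [-0.97, 2.17], [0.19, 2.56], [-1.23, 4.37], [0.02, 3.11], [-2.88, 2.88]. Speed limits (rad/s): [2.39, 2.39, 3.01, 3.14, 3.14, 3.14].

### API

Orientations are given as a unit quaternion [w, x, y, z].
In Python, from rig import * gives the robot as it stands.
- The arm moves only by the tool step_arm, never from a script. Its argument "commands" is text: rows parted by semicolons, each of 7 numbers parted by spaces: the opening, from 0 (shut) to 1 (fully open), then the shift along the tool's x, y, z in cm, then the turn, a rotation vector about the tool's x, y, z in rad. In form: hand x y z rx ry rz; .... A call has 1 to 20 rows; each row is the pose to reach, as a shift and turn from the pose commanded when the call began, along the tool's axes at that moment; what a row does not reach only later rows make up. A row lasts 1/12 s, in which the tool goes at most 41.7 mm and 7.16 degrees, less where a joint would pass 70% of its speed; a pose out of reach is approached as far as the arm can. A call with a gripper value outside its range is refused whole. The fingers move at their own pace and stop on an object; "newtons" is the grip in N (left out, the last holds). Time passes only in rows, so rows that repeat a pose let the fingers close. It gives the time, the measured TCP pose, the force, the opening and the grip force at its end, in the units of the state.
- sense(): the state, without advancing time (a new reading comes with each control period).
- capture(name): name is "scene" or "top" or "wrist"; returns the picture (480x640x3 uint8, red, green, blue); there is no depth.
- camera_model(name): a dict with "mtx" (3x3 intrinsics, pixels), "eye" and "rotation" of the camera in the world. Camera axes: x right, y down, z forward; pixel columns grow to the right and rows downward; lengths in mm; the calibration is good to about 2 mm. A picture is of the moment at which its call begins: read the wrist's pose just before it. camera_model takes no time and is no camera call; for the wrist camera it gives the pose at the moment of the call.
- finish_job(): hands the job in; it is judged then, once.
Trained networks look in the newest picture that a camera, given by its name, has taken for a name from the list of things; names that differ only in an ending like _2 or _b are one class to them, and where a whole thing is asked for, a point or a joint stands for the part that bears it (a point fixed in the world has none). Each returns a list of dicts, best first, with "score" (0 to 1); they miss things now and then, are a little off and sometimes report something else, mostly with a low value. They report only what shows in the picture. A call takes as long as a camera call. They do not tell look-alikes from the thing itself.
- search_frame(camera, label): "rect" ([centre column, centre row, width, height] in pixels, round what is visible of it).
- trace(camera, label): "mask" (480x640 bool, what is visible of it) and "rect" ([centre column, centre row, width, height] in pixels, round what is visible of it).
- spot_point(camera, label): "xy" ([column, row] in pixels: a listed point, or the origin of a listed thing).
The state is a dict: "time_s": time; "joints": joint angles; "dq": joint speeds; "tau": joint torques, N m; "eef_pos": TCP position; "ee_rot": TCP orientation; "force": force on the tool from outside, world axes, zero at the start; "wrist_torque": the same for the moment, N m; "grip_width": opening from 0.0 (shut) to 1.0 (fully open); "grip_force": force on a finger pad.
Only numpy, scipy, OpenCV 4.12 (cv2) and the standard library are available. Lean on these libraries where they do the work, as an engineer would, in place of code of your own. Each camera call takes 0.05 s, during which the arm holds its last target. There are 200 camera calls.

## Working session

There is one attempt and no reset: what is moved stays moved. The work goes in short steps, Python scripts to look and compute and a tool call to move; the robot and the scene stay as the last step left them, time stands still between calls to the robot, and variables do not carry over. Pictures are saved under pics/ and viewed, at most 14 in all, crops included, and the job is handed in when it is done.

Besides the shell and the picture viewer there is one more tool, called after "Request:" as name(argument=value, ...), one argument or row to a line, values as JSON. step_arm: Moves the arm, as the interface text tells. Its arguments: {"type":"object","properties":{"commands":{"type":"string"},"newtons":{"type":"number"}},"required":["commands"]}

```bash
mkdir -p pics; ls
python3 - <<'E'
from rig import *
import cv2
for n in ("scene","top"):
    im=capture(n); cv2.imwrite(f"pics/{n}0.png",im[:,:,::-1]); m=camera_model(n); print(n,m)
    for l in ["tray_three","tray_two","oil_bottle","pepper_mill","slim_jar","wide_jar","flat_tin","round_tin","bowl","egg_carton"]:
        print(l,[( [round(float(v)) for v in d["rect"]],round(float(d["score"]),2)) for d in search_frame(n,l)][:4])
print(sense())
E
```

```text
pics
scene {'mtx': array([[525.46621806,   0.        , 317.59042557],
       [  0.        , 525.46621806, 238.94092855],
       [  0.        ,   0.        ,   1.        ]]), 'eye': array([1310.39640745,   17.78600672,  839.68902912]), 'rotation': array([-0.25993993,  0.65476777,  0.65917329, -0.26306077])}
tray_three [([172, 235, 70, 99], 0.84)]
tray_two [([451, 240, 55, 87], 0.67)]
oil_bottle [([288, 196, 22, 42], 0.55)]
pepper_mill [([338, 171, 15, 36], 0.79), ([347, 199, 20, 40], 0.75)]
slim_jar [([350, 277, 25, 51], 0.69)]
wide_jar [([352, 240, 30, 35], 0.89)]
flat_tin [([285, 240, 27, 46], 0.71), ([345, 201, 21, 40], 0.22)]
round_tin [([288, 283, 36, 50], 0.79)]
bowl [([353, 241, 31, 36], 0.75), ([424, 308, 60, 52], 0.73), ([286, 284, 34, 52], 0.32)]
egg_carton [([180, 329, 90, 57], 0.79)]
top {'mtx': array([[558.03766011,   0.        , 322.61684194],
       [  0.        , 558.03766011, 234.45784569],
       [  0.        ,   0.        ,   1.        ]]), 'eye': array([ 452.09760575,   14.27379437, 1055.16974714]), 'rotation': array([-0.03301055,  0.71593522, -0.69609524,  0.04240
[... 546 characters left out ...]
1.1, 'joints': array([ 9.90579719e-01,  3.12850797e-01,  1.49770526e+00, -2.33113354e-05,
        1.33100156e+00, -2.23400796e-01]), 'dq': array([-1.18191004e-03, -3.71117913e-04,  9.10327646e-04, -4.69249474e-04,
        1.68907838e-05,  1.83686916e-03]), 'tau': array([ 7.39622683e-04, -4.12157643e+01, -2.59907842e+01, -1.57067848e-04,
        3.28341903e-04,  4.82887160e-06]), 'eef_pos': array([183.39562262, 491.92613218, 248.31738332]), 'ee_rot': array([1.72717159e-05, 1.77460252e-01, 9.84127969e-01, 1.16954604e-05]), 'force': array([ 0.71276389, -0.01021472,  0.1037603 ]), 'wrist_torque': array([ 0.0135804 , -0.02685896,  0.07120075]), 'grip_force': 0.0, 'grip_width': 0.9981059204844163}
```

View pics/top0.png

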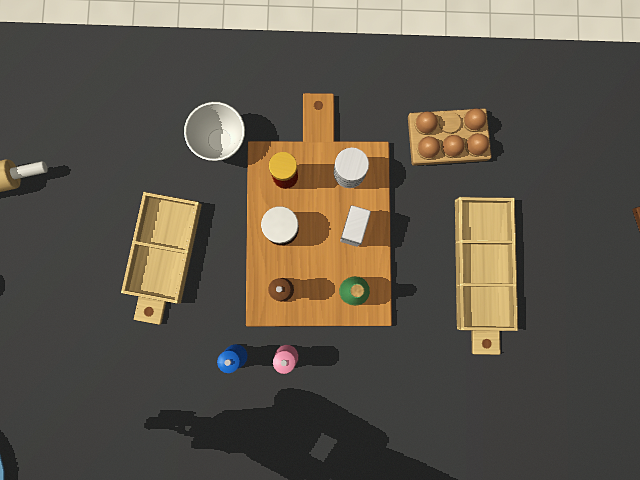

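View pics/scene0.png

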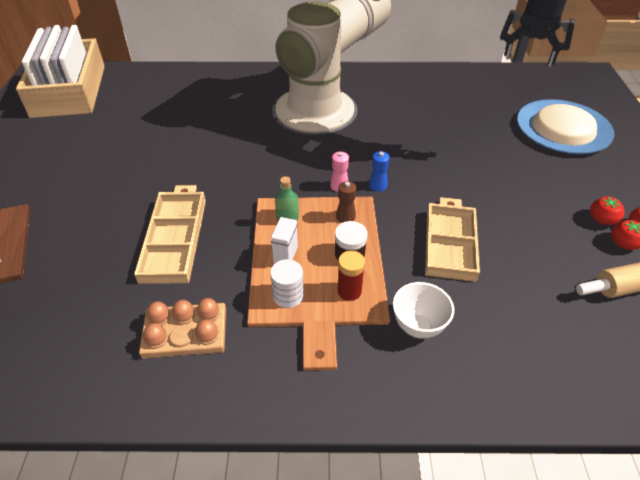

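Run:
```python
import cv2
a=cv2.imread("pics/top0.png")[150:390,190:400]
b=cv2.imread("pics/scene0.png")[140:320,260:400]
import numpy as np
cv2.imwrite("pics/crop0.png",np.hstack([cv2.resize(a,(420,480)),cv2.resize(b,(373,480))]))
```

```text
(no output)
```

View pics/crop0.png

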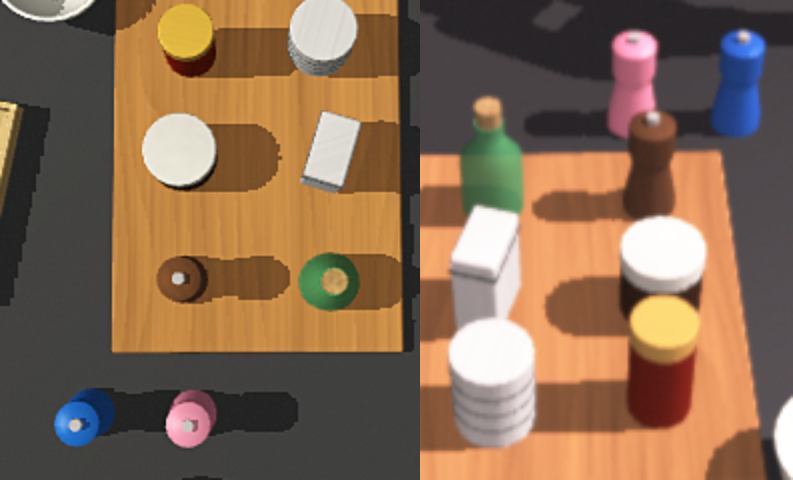

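Pepper mill candidates in top view: brown (280,289) on the board, blue (229,361), pink (285,359). The crop confirms that the brown one with the steel knob, on the board, is meant. The slim jar is at (283,166), round tin (351,166), wide jar (279,225), rectangular tin (356,225) and oil bottle (357,291). tray_two is on the left and tray_three on the right.

```bash
cat > h.py <<'E'
from rig import *
import numpy as np, cv2
from scipy.spatial.transform import Rotation as R
def ray(n,u,v,z,m=None):
    m=m or camera_model(n); q=m["rotation"]; r=R.from_quat([q[1],q[2],q[3],q[0]])
    d=r.apply(np.linalg.inv(m["mtx"])@[u,v,1]); e=np.array(m["eye"]); return e+d*(z-e[2])/d[2]
def proj(n,p,m=None):
    m=m or camera_model(n); q=m["rotation"]; r=R.from_quat([q[1],q[2],q[3],q[0]])
    c=m["mtx"]@r.inv().apply(np.array(p)-m["eye"]); return c[:2]/c[2]
def delta(p,yaw):
    "shift (cm) in tool axes to world p, turn about tool z so that tool y is at yaw from world y"
    s=sense(); q=s["ee_rot"]; r=R.from_quat([q[1],q[2],q[3],q[0]])
    t=r.inv()*R.from_euler('z',yaw)*R.from_quat([0,1,0,0]) 
    return np.round(r.inv().apply(np.array(p)-s["eef_pos"])/10,2), np.round(t.as_rotvec(),3)
E
python3 - <<'E'
from h import *
P=dict(oil=(357,291,123),mill=(279,289,113),slim=(283,166,110),wide=(279,225,81),rtin=(351,166,90))
S=dict(oil=(285,181,123),mill=(348,184,113),slim=(351,263,110),wide=(351,233,81))
for k,(u,v,z) in P.items(): print(k,ray("top",u,v,z).round(), ray("scene",*S[k]).round() if k in S else "")
# tin top and trays: 
a=cv2.imread("pics/top0.png")
hsv=cv2.cvtColor(a,cv2.COLOR_BGR2HSV)
for nm,(x0,x1,y0,y1) in dict(t2=(110,215,180,335),t3=(440,530,185,365)).items():
    m=np.zeros(a.shape[:2],np.uint8); m[y0:y1,x0:x1]=((hsv[y0:y1,x0:x1,1]>60)&(hsv[y0:y1,x0:x1,2]>70))*255
    m=cv2.morphologyEx(m,cv2.MORPH_CLOSE,np.ones((9,9)))
    m=cv2.morphologyEx(m,cv2.MORPH_OPEN,np.ones((37,37)) )
    c=max(cv2.findContours(m,0,2)[0],key=cv2.contourArea); b=cv2.boxPoints(cv2.minAreaRect(c)); print(nm,b.round().tolist())
    # refined: raw rows profile left to eyeballing
C=dict(t2=[(145,193),(200,202),(179,302),(122,293)],t3=[(456,198),(514,198),(517,330),(457,329)],tin=[(354,206),(371,210),(358,243),(342,239)])
for k,c in C.items():
    w=np.array([ray("top",u,v,95 if k=="tin" else 30)[:2] for u,v in c])
    print(k,w.round().tolist(),"c",w.mean(0).round(), "sides",np.linalg.norm(w-np.roll(w,-1,0),axis=1).round(),
      "yaw of long axis",np.arctan2(*(w[0]+w[1]-w[2]-w[3])[::-1]).round(3))
c=R.from_quat([0,1,0,0]); print(delta([400,0,300],0))
m=camera_model("wrist"); print(m)
E
```

```text
oil [459. -57. 123.] [466. -58. 123.]
mill [459.  74. 113.] [463.  74. 113.]
slim [670.  75. 110.] [680.  73. 110.]
wide [571.  80.  81.] [576.  78.  81.]
rtin [679. -44.  90.] 
t2 [[119.0, 298.0], [142.0, 190.0], [201.0, 202.0], [179.0, 311.0]]
t3 [[455.0, 197.0], [516.0, 197.0], [516.0, 330.0], [455.0, 330.0]]
t2 [[630.0, 333.0], [616.0, 231.0], [431.0, 260.0], [445.0, 364.0]] c [530. 297.] sides [103. 187. 105. 188.] yaw of long axis -0.158
t3 [[638.0, -245.0], [641.0, -354.0], [397.0, -357.0], [396.0, -247.0]] c [ 518. -301.] sides [109. 244. 110. 242.] yaw of long axis 0.011
tin [[607.0, -50.0], [600.0, -80.0], [542.0, -59.0], [548.0, -31.0]] c [574. -55.] sides [30. 62. 29. 62.] yaw of long axis -0.338
(array([-37.48, -38.53,  -5.17]), array([ 0.   ,  0.   , -0.357]))
{'mtx': array([[409.59261169,   0.        , 318.59258836],
       [  0.        , 409.59261169, 232.4524622 ],
       [  0.        ,   0.        ,   1.        ]]), 'eye': array([103.40995574, 521.16305221, 374.08145648]), 'rotation': array([0.13688062, 0.80982584, 0.56252279, 0.09494162])}
```

Request:
step_arm(
  commands="1 -45.1 -41.8 0 0 0 -0.357;1 -45.1 -41.8 0 0 0 -0.357;1 -45.1 -41.8 0 0 0 -0.357;1 -45.1 -41.8 0 0 0 -0.357;1 -45.1 -41.8 0 0 0 -0.357;1 -45.1 -41.8 0 0 0 -0.357;1 -45.1 -41.8 0 0 0 -0.357;1 -45.1 -41.8 0 0 0 -0.357;1 -45.1 -41.8 0 0 0 -0.357;1 -45.1 -41.8 0 0 0 -0.357;1 -45.1 -41.8 0 0 0 -0.357;1 -45.1 -41.8 0 0 0 -0.357;1 -45.1 -41.8 0 0 0 -0.357;1 -45.1 -41.8 0 0 0 -0.357;1 -45.1 -41.8 0 0 0 -0.357;1 -45.1 -41.8 0 0 0 -0.357;1 -45.1 -41.8 0 0 0 -0.357;1 -45.1 -41.8 0 0 0 -0.357;1 -45.1 -41.8 0 0 0 -0.357;1 -45.1 -41.8 0 0 0 -0.357",
  newtons=40,
)

```text
time_s: 2.77
eef_pos: [459.7, -56.1, 248.5]
ee_rot: [0.0, -0.001, 1.0, -0.0]
force: [-0.2, -0.0, 0.5]
grip_width: 1.002
grip_force: 0.0
```

```bash
cat > look.py <<'E'
from h import *
import sys
n=sys.argv[1]; s=sense(); m=camera_model("wrist"); im=capture("wrist")[:,:,::-1].copy()
np.savez(f"pics/{n}.npz",im=im,**{k:np.array(m[k]) for k in("mtx","eye","rotation")})
for a in sys.argv[2:]:
    p=[float(v) for v in a.split(",")]; u,v=proj("wrist",p,m); cv2.drawMarker(im,(int(u),int(v)),(255,0,255),0,12,1); print(a,u.round(),v.round())
cv2.imwrite(f"pics/{n}.png",im); print(s["eef_pos"].round(1),s["ee_rot"].round(4),s["time_s"])
E
python3 look.py w1 461,-57,123 460,74,113 573,-55,95 574,79,81 674,74,110 681,-44,90
```

```text
461,-57,123 318.0 231.0
460,74,113 513.0 225.0
573,-55,95 320.0 352.0
574,79,81 480.0 343.0
674,74,110 472.0 464.0
681,-44,90 332.0 450.0
[459.7 -56.1 248.5] [ 2.e-04 -9.e-04  1.e+00 -0.e+00] 2.7667
```

View pics/w1.png

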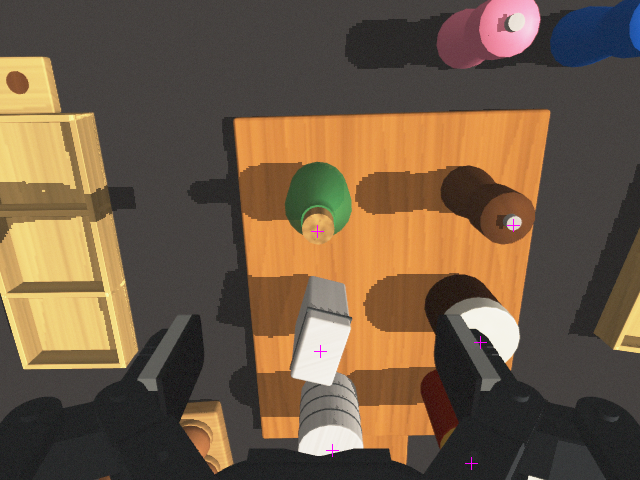

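The cork is at (318,226), the brown mill's knob at (514,223), and the tin's top corners at about (313,309),(351,319),(333,384),(292,374). The predicted markers fit to within a few mm.

Run:
```python
from h import *
d=np.load("pics/w1.npz"); m={k:d[k] for k in("mtx","eye","rotation")}
print("cork",ray("",318,226,123,m).round(1),"mill",ray("",514,223,113,m).round(1))
w=np.array([ray("",u,v,95,m)[:2] for u,v in[(313,309),(351,319),(333,384),(292,374)]]); print(w.round(),w.mean(0).round(1),np.linalg.norm(w-np.roll(w,-1,0),axis=1).round())
v=w[2]+w[3]-w[0]-w[1]; print(np.arctan2(v[1],v[0]))
# tray three rim corners
w=np.array([ray("",u,v,30,m)[:2] for u,v in[(94,113),(137,366),(23,368)]]); print("t3",w.round())
c=np.array([518,-301]);a=.011
for s in(-80,0,80): print("t3",s,(c+s*np.array([np.cos(a),np.sin(a)])).round())
c=np.array([530,297]);a=-.158
for s in(-46,46): print("t2",s,(c+s*np.array([np.cos(a),np.sin(a)])).round())
```

```text
cork [457.4 -56.9 123. ] mill [458.3  74.4 113. ]
[[534. -61.]
 [543. -31.]
 [604. -44.]
 [595. -78.]] [569.  -53.6] [31. 63. 35. 63.]
-0.24541823158876813
t3 [[ 392. -238.]
 [ 637. -239.]
 [ 639. -354.]]
t3 -80 [ 438. -302.]
t3 0 [ 518. -301.]
t3 80 [ 598. -300.]
t2 -46 [485. 304.]
t2 46 [575. 290.]
```

Request:
step_arm(
  commands="1 0.2 -0.1 4 0 0 0;1 0.2 -0.1 8 0 0 0;1 0.2 -0.1 11 0 0 0;1 0.2 -0.1 13 0 0 0;1 0.2 -0.1 14.3 0 0 0;1 0.2 -0.1 14.3 0 0 0;0 0.2 -0.1 14.3 0 0 0;0 0.2 -0.1 14.3 0 0 0;0 0.2 -0.1 14.3 0 0 0;0 0.2 -0.1 14.3 0 0 0;0 0.2 -0.1 14.3 0 0 0;0 0.2 -0.1 14.3 0 0 0;0 0.2 -0.1 14.3 0 0 0;0 0.2 -0.1 14.3 0 0 0",
  newtons=40,
)

```text
time_s: 3.98
eef_pos: [458.4, -58.2, 106.0]
ee_rot: [0.001, -0.0, 1.0, -0.0]
force: [-0.1, 3.3, 5.7]
grip_width: 0.263
grip_force: 44.0
```

Request:
step_arm(
  commands="0 0 0 -1 0 0 0;0 0 0 -3 0 0 0;0 0 0 -6 0 0 0;0 0 0 -10 0 0 0;0 0.2 -2 -10 0 0 0;0 0.5 -5 -10 0 0 0;0 0.7 -8.5 -10 0 0 0;0 1 -12 -10 0 0 0;0 1.3 -15.5 -10 0 0 0;0 1.6 -19 -10 0 0 0;0 1.8 -22 -10 0 0 0;0 2 -24 -10 0 0 0;0 2 -24.4 -10 0 0 0;0 2 -24.4 -10 0 0 0;0 2 -24.4 -10 0 0 0",
)

```text
time_s: 5.23
eef_pos: [437.9, -301.5, 204.9]
ee_rot: [-0.0, -0.0, 1.0, 0.001]
force: [0.8, 0.3, -2.6]
grip_width: 0.262
grip_force: 43.7
```

```bash
python3 look.py w2 438,-302,6 518,-301,6 598,-300,6 438,-302,30
```

```text
438,-302,6 318.0 201.0
518,-301,6 319.0 289.0
598,-300,6 320.0 365.0
438,-302,30 318.0 209.0
[ 437.9 -301.5  204.9] [-3.e-04 -1.e-04  1.e+00  5.e-04] 5.2333
```

View pics/w2.png

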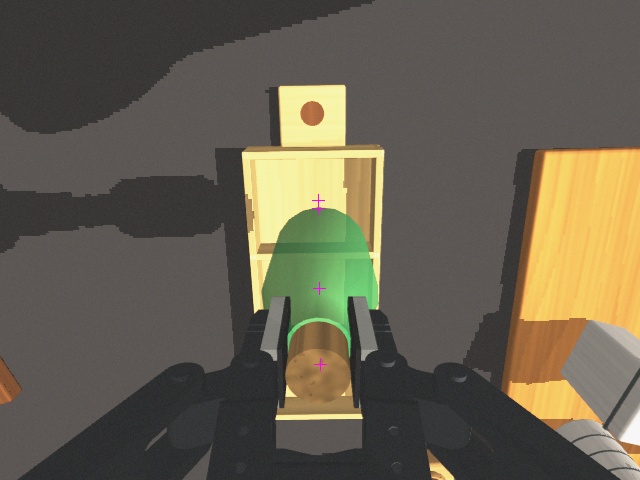

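The bottle hangs upright in the gripper. The tray rim's near corners are at (243,150),(383,148), its first divider at rows 244–257 and its far end at about row 418.

Run:
```python
from h import *
d=np.load("pics/w2.npz"); m={k:d[k] for k in("mtx","eye","rotation")}
for p in[(243,150),(383,148),(313,251),(251,251),(379,251),(318,418)]: print(p,ray("",*p,30,m).round(1))
```

```text
(243, 150) [ 393.7 -356.7   30. ]
(383, 148) [ 392.2 -255.1   30. ]
(313, 251) [ 472.6 -306.2   30. ]
(251, 251) [ 472.6 -355.1   30. ]
(379, 251) [ 472.6 -254.    30. ]
(318, 418) [ 638.2 -302.2   30. ]
```

Request:
step_arm(
  commands="0 0.2 -0.3 3 0 0 0;0 0.2 -0.3 6 0 0 0;0 0.2 -0.3 8.5 0 0 0;0 0.2 -0.3 9.8 0 0 0;0 0.2 -0.3 10.3 0 0 0;0 0.2 -0.3 10.5 0 0 0;0 0.2 -0.3 10.6 0 0 0;0 0.2 -0.3 10.7 0 0 0;0 0.2 -0.3 10.7 0 0 0;0 0.2 -0.3 10.7 0 0 0",
)

```text
time_s: 6.12
eef_pos: [436.3, -305.4, 99.0]
ee_rot: [0.0, -0.0, 1.0, -0.0]
force: [0.2, 0.2, -3.2]
grip_width: 0.26
grip_force: 43.8
```

Request:
step_arm(
  commands="0 0 0 0.1 0 0 0;0 0 0 0.15 0 0 0;0 0 0 0.2 0 0 0;0 0 0 0.2 0 0 0;0 0 0 0.2 0 0 0",
)

```text
time_s: 6.53
eef_pos: [436.3, -305.4, 97.1]
ee_rot: [0.0, -0.0, 1.0, -0.0]
force: [-1.6, 2.7, 5.0]
grip_width: 0.263
grip_force: 44.9
```

Request:
step_arm(
  commands="0.5 0 0 0 0 0 0;0.7 0 0 0 0 0 0;0.7 0 0 0 0 0 0;0.7 0 0 0 0 0 0;0.7 0 0 -1.5 0 0 0;0.7 0 0 -5 0 0 0;0.7 0 0 -9 0 0 0;0.7 -0.2 3 -11 0 0 0;0.7 -0.4 7 -11 0 0 0;0.7 -0.6 11 -11 0 0 0;0.7 -0.8 15 -11 0 0 0;0.7 -1 19 -11 0 0 0;0.7 -1.2 23 -11 0 0 0;0.7 -1.5 27 -11 0 0 0;0.7 -1.8 31 -11 0 0 0;0.7 -2 35 -11 0 0 0;0.7 -2.2 37.5 -11 0 0 0;0.7 -2.2 38 -11 0 0 0;0.7 -2.2 38 -11 0 0 0;0.7 -2.2 38 -11 0 0 0",
)

```text
time_s: 8.2
eef_pos: [458.0, 74.3, 206.2]
ee_rot: [-0.0, -0.0, 1.0, -0.0]
force: [0.2, -0.5, 0.2]
grip_width: 0.695
grip_force: 0.0
```

```bash
python3 look.py w3 458,74,113
python3 - <<'E'
from h import *
im=capture("top")[:,:,::-1]; d=cv2.imread("pics/w3.png")
cv2.imwrite("pics/c3.png",np.hstack([cv2.resize(d,(400,300)),cv2.resize(im,(400,300))]))
E
```

```text
458,74,113 319.0 248.0
[458.   74.3 206.2] [-0.e+00 -2.e-04  1.e+00 -2.e-04] 8.2
```

View pics/c3.png

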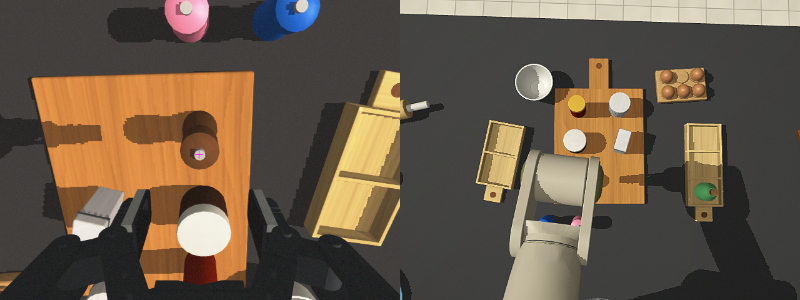

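The oil bottle stands in the handle compartment and the brown mill's knob is exactly under the marker.

Request:
step_arm(
  commands="0.8 0 0 4 0 0 0;0.8 0 0 8 0 0 0;0.8 0 0 10.5 0 0 0;0.8 0 0 11.8 0 0 0;0.8 0 0 11.8 0 0 0;0 0 0 11.8 0 0 0;0 0 0 11.8 0 0 0;0 0 0 11.8 0 0 0;0 0 0 11.8 0 0 0;0 0 0 11.8 0 0 0;0 0 0 11.8 0 0 0;0 0 0 11.8 0 0 0",
)

```text
time_s: 9.3
eef_pos: [458.8, 74.5, 89.7]
ee_rot: [0.001, -0.0, 1.0, -0.0]
force: [-0.9, 0.1, 7.7]
grip_width: 0.434
grip_force: 40.3
```

Request:
step_arm(
  commands="0 0 0 -1 0 0 0;0 0 0 -4 0 0 0;0 0 0 -8 0 0 0;0 0 0 -12 0 0 0;0 -0.3 -3 -13 0 0 0;0 -0.7 -7 -13 0 0 0;0 -1.5 -11 -13 0 0 0;0 -2.1 -15 -13 0 0 0;0 -2.8 -19 -13 0 0 0;0 -3.4 -23 -13 0 0 0;0 -4 -27 -13 0 0 0;0 -4.7 -31 -13 0 0 0;0 -5.3 -35 -13 0 0 0;0 -5.7 -37.5 -13 0 0 0;0 -5.7 -37.9 -13 0 0 0;0 -5.7 -37.9 -13 0 0 0;0 -5.7 -37.9 -13 0 0 0",
)

```text
time_s: 10.72
eef_pos: [514.9, -303.6, 218.4]
ee_rot: [-0.0, -0.0, 1.0, 0.0]
force: [-0.6, 0.8, -2.0]
grip_width: 0.428
grip_force: 40.7
```

Request:
step_arm(
  commands="0 0 0 3 0 0 0;0 0 0 7 0 0 0;0 0 0 10 0 0 0;0 0 0 12 0 0 0;0 0 0 13 0 0 0;0 0 0 13.3 0 0 0;0 0 0 13.5 0 0 0;0 0 0 13.6 0 0 0;0 0 0 13.7 0 0 0;0 0 0 13.7 0 0 0;0 0 0 13.7 0 0 0",
)

```text
time_s: 11.63
eef_pos: [515.3, -304.4, 82.0]
ee_rot: [0.0, -0.0, 1.0, -0.0]
force: [-0.7, -0.6, -1.7]
grip_width: 0.43
grip_force: 40.7
```

Request:
step_arm(
  commands="0 0 0 0.1 0 0 0;0 0 0 0.15 0 0 0;0 0 0 0.15 0 0 0;0 0 0 0.15 0 0 0",
)

```text
time_s: 11.97
eef_pos: [515.3, -304.5, 80.8]
ee_rot: [0.0, -0.0, 1.0, -0.0]
force: [-2.0, 0.8, 5.0]
grip_width: 0.435
grip_force: 41.3
```

Request:
step_arm(
  commands="0.6 0 0 0 0 0 0;0.8 0 0 0 0 0 0;0.8 0 0 0 0 0 0;0.8 0 0 0 0 0 0;0.8 0 0 -1.5 0 0 0;0.8 0 0 -5 0 0 0;0.8 0 0 -9 0 0 0;0.8 0 0 -13 0 0 0;0.8 -1.5 4 -14 0 0 0;0.8 -3 8 -14 0 0 0;0.8 -4.5 12 -14 0 0 0;0.8 -6 16 -14 0 0 0;0.8 -7.5 20 -14 0 0 0;0.8 -9 24 -14 0 0 0;0.8 -11 28 -14 0 0 0;0.8 -13 32 -14 0 0 0;0.8 -15 36 -14 0 0 0;0.8 -15.7 37.9 -14 0 0 0;0.8 -15.7 37.9 -14 0 0 0;0.8 -15.7 37.9 -14 0 0 0",
)

```text
time_s: 13.63
eef_pos: [672.1, 76.5, 219.0]
ee_rot: [-0.0, -0.002, 1.0, -0.0]
force: [-0.2, -0.4, 0.4]
grip_width: 0.796
grip_force: 0.0
```

```bash
python3 look.py w4 672,74,110
python3 - <<'E'
from h import *
im=capture("top")[:,:,::-1]; d=cv2.imread("pics/w4.png")
cv2.imwrite("pics/c4.png",np.vstack([d[100:400,0:640],cv2.resize(im[100:360,90:540],(640,300))]))
E
```

```text
672,74,110 315.0 238.0
[672.1  76.5 219. ] [-4.0e-04 -1.5e-03  1.0e+00 -0.0e+00] 13.6333
```

View pics/c4.png

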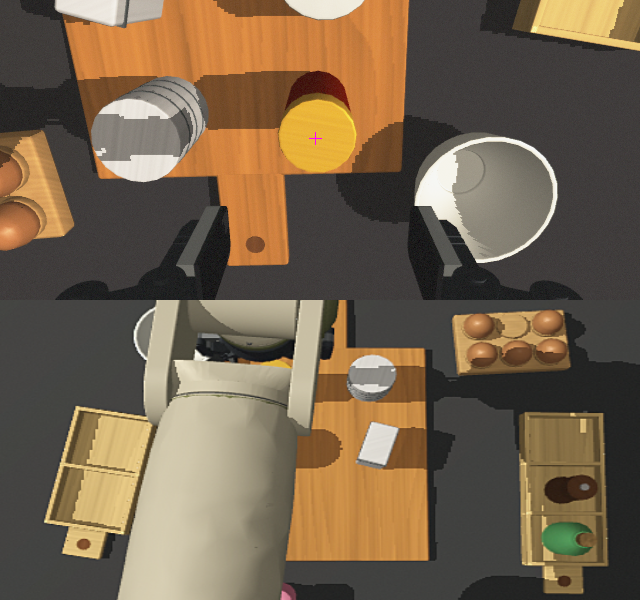

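The lid's centre is at (318,234) against the marker at (315,238), so the jar is about 2 mm nearer. The bottle and mill stand in their compartments.

Request:
step_arm(
  commands="0.9 0.15 -0.1 4 0 0 0;0.9 0.15 -0.1 8 0 0 0;0.9 0.15 -0.1 11 0 0 0;0.9 0.15 -0.1 12.8 0 0 0;0.9 0.15 -0.1 13.4 0 0 0;0.9 0.15 -0.1 13.4 0 0 0;0 0.15 -0.1 13.4 0 0 0;0 0.15 -0.1 13.4 0 0 0;0 0.15 -0.1 13.4 0 0 0;0 0.15 -0.1 13.4 0 0 0;0 0.15 -0.1 13.4 0 0 0;0 0.15 -0.1 13.4 0 0 0;0 0.15 -0.1 13.4 0 0 0",
)

```text
time_s: 14.82
eef_pos: [671.4, 73.6, 87.9]
ee_rot: [0.002, -0.0, 1.0, -0.0]
force: [-0.5, -1.5, 6.7]
grip_width: 0.557
grip_force: 40.5
```

Request:
step_arm(
  commands="0 0 0 -1 0 0 0;0 0 0 -4 0 0 0;0 0 0 -8 0 0 0;0 0 0 -12 0 0 0;0 0.5 -3 -13 0 0 0;0 1.3 -7 -13 0 0 0;0 2.1 -11 -13 0 0 0;0 2.9 -15 -13 0 0 0;0 3.7 -19 -13 0 0 0;0 4.5 -23 -13 0 0 0;0 5.3 -27 -13 0 0 0;0 6.1 -31 -13 0 0 0;0 6.9 -35 -13 0 0 0;0 7.6 -37.5 -13 0 0 0;0 7.6 -37.7 -13 0 0 0;0 7.6 -37.7 -13 0 0 0;0 7.6 -37.7 -13 0 0 0",
)

```text
time_s: 16.23
eef_pos: [594.7, -302.4, 216.2]
ee_rot: [0.0, -0.0, 1.0, 0.0]
force: [0.7, 0.5, -1.6]
grip_width: 0.56
grip_force: 42.0
```

```bash
python3 look.py w5 595.5,-303,30 515.5,-304,104
```

```text
595.5,-303,30 318.0 206.0
515.5,-304,104 317.0 102.0
[ 594.7 -302.4  216.2] [ 1.e-04 -3.e-04  1.e+00  2.e-04] 16.2333
```

View pics/w5.png

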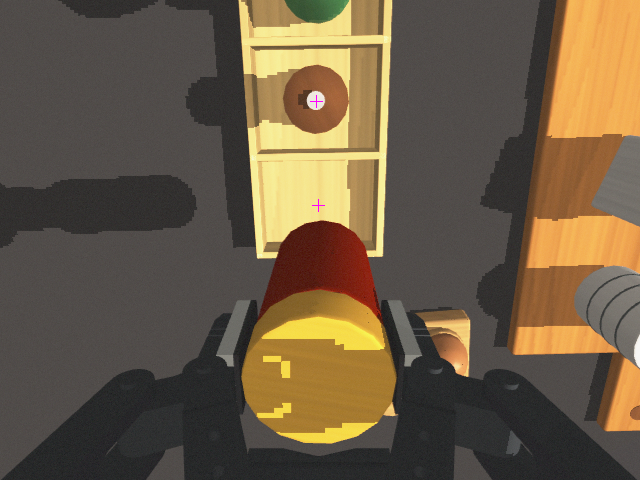

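Request:
step_arm(
  commands="0 0 0 3 0 0 0;0 0 0 7 0 0 0;0 0 0 10 0 0 0;0 0 0 12 0 0 0;0 0 0 13 0 0 0;0 0 0 13.3 0 0 0;0 0 0 13.5 0 0 0;0 0 0 13.6 0 0 0;0 0 0 13.65 0 0 0;0 0 0 13.65 0 0 0;0 0 0 13.65 0 0 0",
)

```text
time_s: 17.2
eef_pos: [594.8, -303.4, 80.2]
ee_rot: [0.001, -0.0, 1.0, -0.0]
force: [-0.7, 0.1, -1.4]
grip_width: 0.56
grip_force: 42.0
```

Request:
step_arm(
  commands="0 0 0 0.1 0 0 0;0 0 0 0.15 0 0 0;0 0 0 0.15 0 0 0;0 0 0 0.15 0 0 0",
)

```text
time_s: 17.53
eef_pos: [594.9, -303.4, 79.0]
ee_rot: [0.001, -0.0, 1.0, -0.0]
force: [-2.1, 1.0, 5.9]
grip_width: 0.563
grip_force: 42.4
```

Request:
step_arm(
  commands="0.75 0 0 0 0 0 0;0.9 0 0 0 0 0 0;0.9 0 0 0 0 0 0;0.9 0 0 0 0 0 0;0.9 0 0 -1.5 0 0 0;0.9 0 0 -5 0 0 0;0.9 0 0 -9 0 0 0;0.9 0 0 -12 0 0 0;1 0.2 4 -13 0 0 0;1 0.4 8 -13 0 0 0;1 0.6 12 -13 0 0 0;1 0.8 16 -13 0 0 0;1 1 20 -13 0 0 0;1 1.2 24 -13 0 0 0;1 1.5 28 -13 0 0 0;1 1.8 32 -13 0 0 0;1 2 36 -13 0 0 0;1 2.2 38.2 -13 0 0 0;1 2.2 38.2 -13 0 0 0;1 2.2 38.2 -13 0 0 0",
)

```text
time_s: 19.2
eef_pos: [572.3, 79.6, 207.8]
ee_rot: [0.0, -0.001, 1.0, -0.0]
force: [0.3, -0.5, 0.8]
grip_width: 0.997
grip_force: 0.0
```

```bash
python3 look.py w6 573,79,81
python3 - <<'E'
from h import *
im=capture("top")[:,:,::-1]; d=cv2.imread("pics/w6.png")
cv2.imwrite("pics/c6.png",np.vstack([d[100:400,0:640],cv2.resize(im[100:360,90:540],(640,300))]))
E
```

```text
573,79,81 318.0 230.0
[572.3  79.6 207.8] [ 0.0e+00 -1.2e-03  1.0e+00 -1.0e-04] 19.2
```

View pics/c6.png

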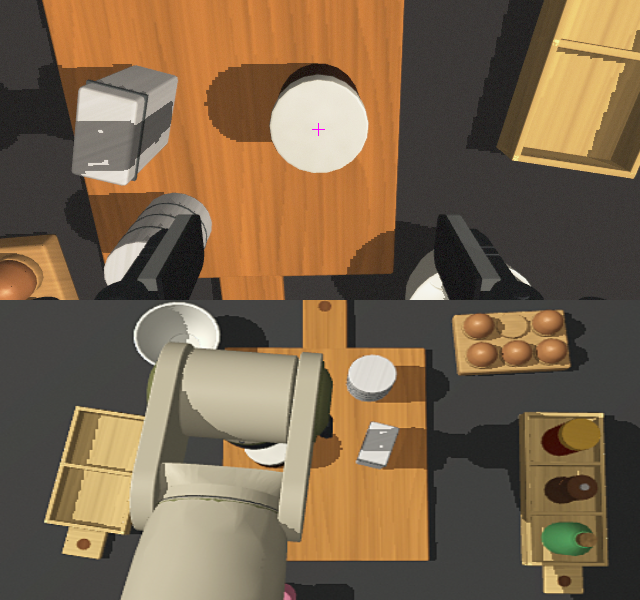

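The pizza tray is filled: bottle, mill and sauce jar all stand. The wide jar's lid centre is at (319,224), about 2.5 mm nearer than the marker.

Request:
step_arm(
  commands="1 0.25 0 4 0 0 0;1 0.25 0 8 0 0 0;1 0.25 0 11 0 0 0;1 0.25 0 13 0 0 0;1 0.25 0 14 0 0 0;1 0.25 0 14.6 0 0 0;1 0.25 0 14.6 0 0 0;0 0.25 0 14.6 0 0 0;0 0.25 0 14.6 0 0 0;0 0.25 0 14.6 0 0 0;0 0.25 0 14.6 0 0 0;0 0.25 0 14.6 0 0 0;0 0.25 0 14.6 0 0 0;0 0.25 0 14.6 0 0 0",
)

```text
time_s: 20.47
eef_pos: [570.8, 78.6, 63.6]
ee_rot: [0.002, -0.0, 1.0, -0.0]
force: [-1.5, -0.9, 6.9]
grip_width: 0.75
grip_force: 44.4
```

Request:
step_arm(
  commands="0 0 0 -1 0 0 0;0 0 0 -4 0 0 0;0 0 0 -8 0 0 0;0 0 0 -12 0 0 0;0 1 3 -14 0 0 0;0 2.5 6 -14 0 0 0;0 4 10 -14 0 0 0;0 5.5 14 -14 0 0 0;0 7 18 -14 0 0 0;0 8 21 -14 0 0 0;0 8.6 22.5 -14 0 0 0;0 8.6 22.5 -14 0 0 0;0 8.6 22.5 -14 0 0 0;0 8.6 22.5 -14 0 0 0",
)

```text
time_s: 21.63
eef_pos: [484.1, 303.1, 202.2]
ee_rot: [0.0, 0.0, 1.0, -0.0]
force: [0.1, -0.1, -2.5]
grip_width: 0.752
grip_force: 45.6
```

```bash
python3 look.py w7 485,304,30 575,290,30
```

```text
485,304,30 320.0 211.0
575,290,30 303.0 315.0
[484.1 303.1 202.2] [ 1.e-04  1.e-04  1.e+00 -1.e-04] 21.6333
```

View pics/w7.png

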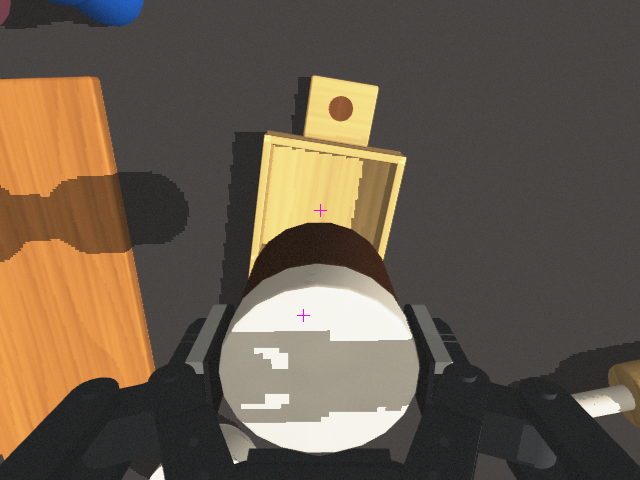

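The tray's near rim corners are at (266,134) and (405,157), and the left rim passes (248,262).

Run:
```python
from h import *
d=np.load("pics/w7.npz"); m={k:d[k] for k in("mtx","eye","rotation")}
a,b,c=[ray("",*p,30,m)[:2] for p in((266,134),(405,157),(248,262))]
e=(b-a)/np.linalg.norm(b-a); ax=np.array([e[1],-e[0]]); print(a,b,c,np.linalg.norm(b-a),ax,np.arctan2(ax[1],ax[0]),np.arctan2(*(c-a)[::-1]))
print((a+b)/2+49*ax,(a+b)/2+141*ax)
```

```text
[428.38765588 265.20696393] [444.65285963 365.11761783] [527.19672096 246.80946431] 101.22596315380648 [ 0.98700621 -0.16068213] -0.16138172807626627 -0.18408448643024433
[484.88356188 307.28886633] [575.68813289 292.50611002]
```

Request:
step_arm(
  commands="0 -0.1 0.3 3 0 0 0;0 -0.1 0.3 7 0 0 0;0 -0.1 0.3 10 0 0 0;0 -0.1 0.3 12.5 0 0 0;0 -0.1 0.3 13.7 0 0 0;0 -0.1 0.3 14.2 0 0 0;0 -0.1 0.3 14.5 0 0 0;0 -0.1 0.3 14.6 0 0 0;0 -0.1 0.3 14.6 0 0 0;0 -0.1 0.3 14.6 0 0 0",
)

```text
time_s: 22.52
eef_pos: [485.5, 306.9, 57.0]
ee_rot: [0.001, -0.0, 1.0, 0.0]
force: [-0.6, -0.3, -2.2]
grip_width: 0.747
grip_force: 45.5
```

Request:
step_arm(
  commands="0 0 0 0.1 0 0 0;0 0 0 0.15 0 0 0;0 0 0 0.2 0 0 0;0 0 0 0.25 0 0 0;0 0 0 0.25 0 0 0;0 0 0 0.25 0 0 0",
)

```text
time_s: 23.02
eef_pos: [485.1, 306.8, 54.5]
ee_rot: [0.0, -0.0, 1.0, 0.0]
force: [-3.9, -1.7, 9.0]
grip_width: 0.749
grip_force: 46.5
```

Request:
step_arm(
  commands="0.9 0 0 0 0 0 0;1 0 0 0 0 0 0;1 0 0 0 0 0 0;1 0 0 0 0 0 0;1 0 0 -1.5 0 0 0;1 0 0 -5 0 0 0;1 0 0 -9 0 0 0;1 0 0 -13 0 0 0;1 -0.5 -3 -15 0 0 0;1 -1.4 -7 -15 0 0 0;1 -2.4 -11 -15 0 0 0.05;1 -3.4 -15 -15 0 0 0.1;1 -4.4 -19 -15 0 0 0.15;1 -5.4 -23 -15 0 0 0.2;1 -6.4 -27 -15 0 0 0.25;1 -7.2 -31 -15 0 0 0.29;1 -8 -35 -15 0 0 0.29;1 -8.4 -36.1 -15 0 0 0.29;1 -8.4 -36.1 -15 0 0 0.29;1 -8.4 -36.1 -15 0 0 0.29",
)

```text
time_s: 24.68
eef_pos: [568.9, -54.1, 203.0]
ee_rot: [-0.0, 0.145, 0.989, 0.0]
force: [0.4, 0.7, -0.0]
grip_width: 0.997
grip_force: 0.0
```

```bash
python3 look.py w8 569,-54,95
python3 - <<'E'
from h import *
im=capture("top")[:,:,::-1]; d=cv2.imread("pics/w8.png")
cv2.imwrite("pics/c8.png",np.vstack([d[100:400,0:640],cv2.resize(im[100:360,90:540],(640,300))]))
E
```

```text
569,-54,95 320.0 239.0
[568.9 -54.1 203. ] [-3.000e-04  1.448e-01  9.895e-01  2.000e-04] 24.6833
```

View pics/c8.png

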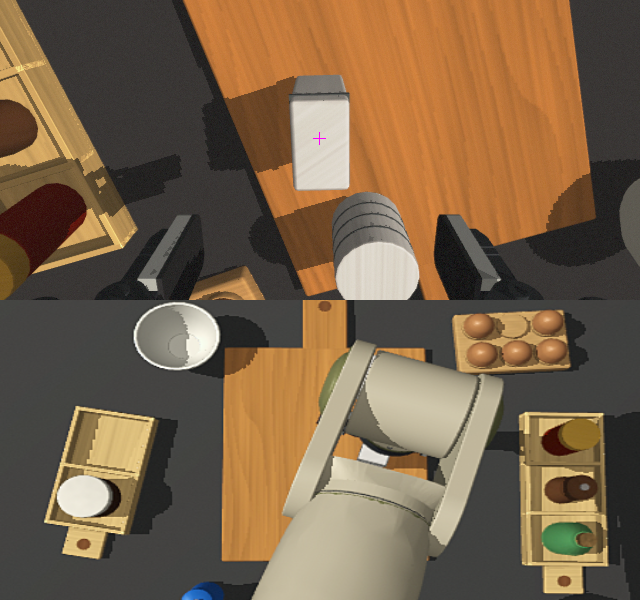

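The tin's top is centred at about (320,243) and lines up with the fingers. It is 2 mm beyond the marker. The wide jar stands in the handle compartment.

Request:
step_arm(
  commands="0.8 -0.15 0 4 0 0 0;0.8 -0.15 0 8 0 0 0;0.8 -0.15 0 11 0 0 0;0.8 -0.15 0 12.5 0 0 0;0.8 -0.15 0 12.8 0 0 0;0.8 -0.15 0 12.8 0 0 0;0 -0.15 0 12.8 0 0 0;0 -0.15 0 12.8 0 0 0;0 -0.15 0 12.8 0 0 0;0 -0.15 0 12.8 0 0 0;0 -0.15 0 12.8 0 0 0;0 -0.15 0 12.8 0 0 0;0 -0.15 0 12.8 0 0 0",
)

```text
time_s: 25.87
eef_pos: [571.2, -54.6, 76.9]
ee_rot: [0.001, 0.144, 0.99, -0.0]
force: [-1.0, 2.1, 6.5]
grip_width: 0.42
grip_force: 39.7
```

Request:
step_arm(
  commands="0 0 0 -1 0 0 0;0 0 0 -4 0 0 0;0 0 0 -8 0 0 0;0 0 0 -12 0 0 0;0 0.9 3 -13 0 0 0;0 2 7 -13 0 0 -0.02;0 3.1 11 -13 0 0 -0.04;0 4.3 15 -13 0 0 -0.06;0 5.4 19 -13 0 0 -0.08;0 6.6 23 -13 0 0 -0.1;0 7.7 27 -13 0 0 -0.12;0 8.8 31 -13 0 0 -0.125;0 9.4 33 -13 0 0 -0.125;0 9.5 33.3 -13 0 0 -0.125;0 9.5 33.3 -13 0 0 -0.125;0 9.5 33.3 -13 0 0 -0.125",
)

```text
time_s: 27.2
eef_pos: [574.5, 290.8, 205.5]
ee_rot: [-0.0, 0.082, 0.997, -0.0]
force: [0.1, -0.5, -1.6]
grip_width: 0.413
grip_force: 40.5
```

```bash
python3 look.py w9 575.5,291.5,30 485,306.5,72
```

```text
575.5,291.5,30 320.0 209.0
485,306.5,72 321.0 80.0
[574.5 290.8 205.5] [-1.000e-04  8.250e-02  9.966e-01 -3.000e-04] 27.2
```

View pics/w9.png

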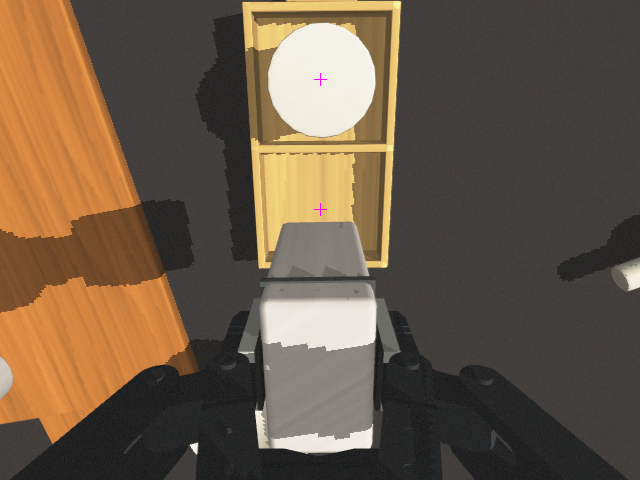

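The marker is at the middle of the far compartment (columns 256–388, rows 149–266), and the tin is aligned with the tray.

Request:
step_arm(
  commands="0 0 0 3 0 0 0;0 0 0 7 0 0 0;0 0 0 10 0 0 0;0 0 0 12 0 0 0;0 0 0 13 0 0 0;0 0 0 13.3 0 0 0;0 0 0 13.5 0 0 0;0 0 0 13.6 0 0 0;0 0 0 13.6 0 0 0;0 0 0 13.6 0 0 0",
)

```text
time_s: 28.08
eef_pos: [575.0, 291.7, 70.5]
ee_rot: [0.001, 0.082, 0.997, 0.0]
force: [-0.1, -0.1, -1.6]
grip_width: 0.419
grip_force: 40.5
```

Request:
step_arm(
  commands="0 0 0 0.1 0 0 0;0 0 0 0.15 0 0 0;0 0 0 0.2 0 0 0;0 0 0 0.25 0 0 0;0 0 0 0.25 0 0 0;0 0 0 0.25 0 0 0",
)

```text
time_s: 28.58
eef_pos: [574.7, 291.7, 67.9]
ee_rot: [0.0, 0.082, 0.997, 0.0]
force: [-4.2, -0.7, 6.4]
grip_width: 0.418
grip_force: 40.9
```

Request:
step_arm(
  commands="0.6 0 0 0 0 0 0;0.8 0 0 0 0 0 0;0.8 0 0 0 0 0 0;0.8 0 0 0 0 0 0;0.8 0 0 -1.5 0 0 0;0.8 0 0 -5 0 0 0;0.8 0 0 -9 0 0 0;0.8 0 0 -13 0 0 0;0.8 2 -1 -16 0 0 0;0.8 5 -3 -16 0 0 0;0.8 9 -6 -16 0 0 0;0.8 13 -9 -16 0 0 0;0.8 16 -12 -16 0 0 0;0.8 18 -15 -16 0 0 0;0.8 20 -18 -16 0 0 0;0.8 20 -18 -16 0 0 0;0.8 20 -18 -16 0 0 0",
)

```text
time_s: 30.0
eef_pos: [346.8, 146.0, 227.3]
ee_rot: [0.001, 0.083, 0.997, 0.0]
force: [0.9, 0.1, 0.1]
grip_width: 0.8
grip_force: 0.0
```

Run:
```python
from h import *
a=capture("top")[:,:,::-1]; b=capture("scene")[:,:,::-1]
cv2.imwrite("pics/end.png",np.hstack([a[90:390,110:510],b[100:400,120:520]]))
```

```text
(no output)
```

View pics/end.png

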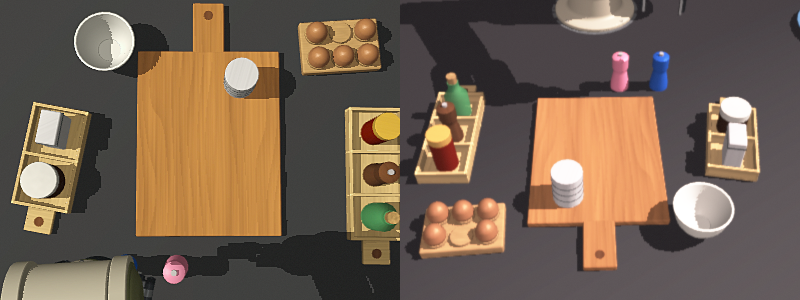

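All five stand upright in the right compartments, and the round tin, bowl and egg carton are untouched.

```bash
python3 -c "
from rig import *
print(finish_job())"
```

```text
the job is handed in; nothing more can be done
None
```

Both trays are made up as asked and the job is handed in at about 30 s: the final pictures showed all five items upright in their compartments, with the round tin, bowl and egg carton left where they were.

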